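# Empty the drop-bottom hopper of spent reagent bottles

### The job

The hopper of spent reagent bottles is due for emptying: swing the hook out from under its trap door, lift the lever to swing the bottom wide open so that all three empties drop into the bin below, then push the lever down until the door is fully shut and swing the hook back home under it. Leave the bin where it stands and do not disturb the other things on the bench.

Things in the scene. Friction and masses are not known exactly. Their poses are not given: they have to be found in the camera images.
- hopper: open-topped steel hopper, 158 x 144 mm, walls 222 to 345 mm above the bench, held up by two white uprights behind it bolted to the bench; fixed. Origin on the bench under the middle of its bottom opening; x runs from its front (-x, the side with the two handles) to its back, y to the left as seen facing the front, z up. It is open below; the bin stands under it
- front_lip (a point): middle of the hopper's front lip, 345 mm up, 129 mm in front of its middle; axes as hopper. From the front wall (79 mm in front, 270 mm up) an apron slopes out to this lip (144 mm wide, 304 to 345 mm up) and hangs over hook_grip: a vertical tool does not fit there, so lean the tool 25 to 45 degrees, its body out to the front (-x)
- trap_door (a joint): angle of the hinged bottom plate (rad): 0 shut and level, 1.3 wide open, hanging. Hinged along the hopper's left lower edge (axis along x); the lever is fixed to its shaft: lifting lever_grip opens it, pushing it down shuts it. Stiff friction hinge (3 to 7 N at the grip): stays where it is left, loaded or not. Bottles slide off beyond about 0.7. The hook, when home, bars it from opening or shutting
- door_hinge (a point): fixed point on the door's hinge axis, 70 mm left of the hopper's middle, 216 mm up, in the same plane across the hopper as lever_grip; axes as hopper; the hinge axis runs along x
- lever_grip (a point): middle of the round black sleeve, free to spin, at the end of the door's lever, left front of the hopper: 18 mm thick, 70 mm long (128 to 198 mm in front of the hopper's middle, along its x), 95 mm from the hinge axis. Door shut: lever out to the left, 45 degrees below level (grip 148 mm up); wide open: 29 degrees above level (grip 262 mm up). Turns with the door about x. Lean the tool 5 to 25 degrees to the front to clear the hopper
- hook (a joint): angle of the swing hook (rad): 0 = home, hanging straight down against its stop, its 30 mm toe under a tab on the door's front edge; 1.0 = swung fully out to the right (-y) and up. Beyond 0.5 the toe is clear. Stays where it is left (1.5 N at the grip). Under a door within 0.08 rad of shut it lifts the door the rest of the way; further open, the toe meets the tab or passes over it and bars the door from shutting
- hook_pivot (a point): fixed point on the hook's pivot axis, 62 mm right of the hopper's middle, 248 mm up, in the same plane across the hopper as hook_grip; axes as hopper; the pivot axis runs along x
- hook_grip (a point): middle of the round black grip at the lower end of the hook, front of the hopper: 14 mm thick, 60 mm long (103 to 163 mm in front of the hopper's middle, along its x), 90 mm from the pivot. Home: straight below the pivot (158 mm up); fully out: 76 mm to the right of the pivot and 49 mm below it. Turns with the hook about x. Keep 8 mm clear of the hook plate behind it
- bin: grey open plastic bin 200 x 270 x 95 mm tall, walls 4 mm, standing loose under the hopper; origin at the centre of its underside, its long side along y
- empty1_mid (a point): spent brown wedge-shaped reagent bottle with screw cap, 100 x 30 x 56 mm, about 50 g, at first lying in the hopper on the trap door; this point is its centre
- empty2_mid (a point): spent brown wedge-shaped reagent bottle with screw cap, 100 x 30 x 56 mm, about 50 g, at first lying in the hopper on the trap door; this point is its centre
- empty3_mid (a point): spent brown wedge-shaped reagent bottle with screw cap, 100 x 30 x 56 mm, about 50 g, at first lying in the hopper on the trap door; this point is its centre
- reagent_mid (a point): full reagent bottle standing upright on the bench, brown wedge shape with a white screw cap, 56 x 30 x 100 mm tall; a bystander; this point is its centre
- tube_rack_mid (a point): white rack of capped sample tubes, 75 x 200 mm and 92 mm tall; a bystander; this point is its centre
- tip_box_mid (a point): pipette-tip box with clear lid, 120 x 85 x 65 mm tall; a bystander; this point is its centre
- glove_box_mid (a point): carton of gloves lying flat, 240 x 125 x 80 mm tall; a bystander; this point is its centre
- beaker_mid (a point): clear plastic beaker, 68 mm across, 85 mm tall; a bystander; this point is its centre
- wash_bottle_mid (a point): white bottle with red cap, 66 mm across, 160 mm tall; a bystander; this point is its centre
- cap_jar_mid (a point): amber glass jar with white lid, 72 mm across, 75 mm tall; a bystander; this point is its centre
Mind the look-alikes: they are no part of the job. Leave any turquoise or yellow look-alike of the part that bears empty1_mid alone.

How it is judged:
On the way, in this order (a step that is already met when the one before it is completed fails the run):
1. the hook is swung clear with the door still shut (value of joint hook above 0.6 rad and value of joint trap_door below 0.15 rad), for 0.1 s.
2. the door is swung wide open and all three empties are in the bin (value of joint trap_door above 1 rad and x of empty1_mid in the frame of bin between -0.1 and 0.1 m and y of empty1_mid in the frame of bin between -0.135 and 0.135 m and z of empty1_mid in the frame of bin between 0 and 0.09 m and x of empty2_mid in the frame of bin between -0.1 and 0.1 m and y of empty2_mid in the frame of bin between -0.135 and 0.135 m and z of empty2_mid in the frame of bin between 0 and 0.09 m and x of empty3_mid in the frame of bin between -0.1 and 0.1 m and y of empty3_mid in the frame of bin between -0.135 and 0.135 m and z of empty3_mid in the frame of bin between 0 and 0.09 m), for 0.2 s.
3. the door is shut again (value of joint trap_door below 0.08 rad), for 0.2 s.
At the end, for the whole second after the job is handed in: The trap door is shut (within 0.05 rad), the hook is home under it (within 0.15 rad of hanging straight down), and all three empties lie at rest in the bin, which has not been moved more than 40 mm (value of joint trap_door below 0.05 rad and value of joint hook below 0.15 rad and x of empty1_mid in the frame of bin between -0.1 and 0.1 m and y of empty1_mid in the frame of bin between -0.135 and 0.135 m and z of empty1_mid in the frame of bin between 0 and 0.09 m and x of empty2_mid in the frame of bin between -0.1 and 0.1 m and y of empty2_mid in the frame of bin between -0.135 and 0.135 m and z of empty2_mid in the frame of bin between 0 and 0.09 m and x of empty3_mid in the frame of bin between -0.1 and 0.1 m and y of empty3_mid in the frame of bin between -0.135 and 0.135 m and z of empty3_mid in the frame of bin between 0 and 0.09 m and linear speed of each of empty1, empty2, empty3 below 0.03 m/s); the robot touches nothing.
It fails at once if the bin is shifted by more than 40 mm (distance of bin from where it was at the start of the episode above 0.04 m).
It fails at once if another thing on the bench (full reagent bottle, tube rack, tip box, glove carton, beaker, white bottle or jar) is knocked or shifted by more than 30 mm (distance of any of reagent_mid, tube_rack_mid, tip_box_mid, glove_box_mid, beaker_mid, wash_bottle_mid, cap_jar_mid from where it was at the start of the episode above 0.03 m).
It also fails if it takes over 72 s, if anything falls off the work surface, if the arm or the gripper's body presses on something with over 40 N, if the wrist force passes 120 N, or if a joint passes its speed limit or range.

### The arm

A 6-joint arm with a two-finger parallel gripper is mounted at the origin on the work surface. World frame = base frame: x ahead of the robot, y to its left, z up, the work surface at z = 0. Lengths are in m, angles in rad, forces in N, time in s.
With the tool pointing down it reaches from about 0.425 to 0.95 m from the base axis. Payload 3.5 kg.
Tool frame: the origin (TCP) lies midway between the tips of the shut fingers; the grasp point (between the pads) lies 19 mm behind it; z points along the fingers, y is the direction in which the jaws open and shut (so a half turn about z gives the same grasp; the last joint's range is limited). The gripper opens to 85 mm and grips with 20 to 120 N. Pads are 22 mm wide; open, the fingers measure 114 mm over their backs; the gripper's body (76 mm by 85 mm) begins 54 mm behind the grasp point. The pads swing forward as they close: fully open they stand 13 mm farther back than shut.
Start: joints at [1.011, 0.286, 1.577, -0, 1.279, -0.15], TCP at [0.269, 0.619, 0.201] pointing down, gripper open.
Joint ranges: [-2.77, 2.77], [-0.9, 2.22], [0.21, 2.48], [-1.53, 4.67], [0.24, 2.81], [-2.84, 2.84]. Speed limits (rad/s): [2.79, 2.79, 3.14, 3.14, 3.14, 3.14].

### API

Orientations are given as a unit quaternion [x, y, z, w].
In Python, from plant import * gives the robot as it stands.
- The arm moves only by the shell command python3 -m jog 'ROWS' [FORCE]. ROWS is a JSON object of lists of equal length, an entry for each row: "travel": the shift along the world's x, y, z in mm, a list of three; "dr": the turn, a rotation vector about the world's x, y, z in degrees, a list of three; "jaw": the closure in counts, from 0 (fully open) to 255 (shut). In form: {"travel": [[x, y, z], ...], "dr": [[wx, wy, wz], ...], "jaw": [jaw, ...]}. A call has 1 to 5 rows; each row shifts and turns the commanded pose from where the row before left it; what a row does not reach is not made up. A row lasts 1/12 s, in which the tool goes at most 41.7 mm and 7.16 degrees, less where a joint would pass 70% of its speed; a pose out of reach is approached as far as the arm can. A call is refused whole if a number of a shift passes 41.7 or a number of a turn 7.16, either way. A call with a gripper value outside its range is refused whole. The fingers move at their own pace and stop on an object; FORCE is the grip in N (left out, the last holds). Time passes only in rows, so rows that do not move let the fingers close. It gives the time, the measured TCP pose, the force and the opening at its end, in the units of the state.
- get_state(): the state, without advancing time (a new reading comes with each control period).
- read_camera(name): name is "scene" or "top"; returns the picture (384x512x3 uint8, red, green, blue); there is no depth.
- camera_info(name): a dict with "K" (3x3 intrinsics, pixels), "R" (3x3) and "t" (3): a world point X has camera coordinates R X + t. Camera axes: x right, y down, z forward; pixel columns grow to the right and rows downward; lengths in m; the calibration is good to about 2 mm. A picture is of the moment at which its call begins. camera_info takes no time and is no camera call.
- sign_off(): hands the job in, once; it reports no verdict.
The state is a dict: "time": time; "qpos": joint angles; "dq": joint speeds; "joint_efforts": joint torques, N m; "eef_pos": TCP position; "tcp_rot": TCP orientation; "contact_force": force on the tool from outside, world axes, zero at the start; "wrist_torque": the same for the moment, N m; "opening": opening from 0.0 (shut) to 1.0 (fully open).
Only numpy, scipy, OpenCV 4.12 (cv2) and the standard library are available. Lean on these libraries where they do the work, as an engineer would, in place of code of your own. Each camera call takes 0.05 s, during which the arm holds its last target. There are 200 camera calls.

## Working session

There is one attempt and no reset: what is moved stays moved. The work goes in short steps, Python scripts to look and compute and a shell command to move; the robot and the scene stay as the last step left them, time stands still between calls to the robot, and variables do not carry over. Pictures are saved under pics/ and viewed, about 8 in all and at most 12, crops included, and the job is handed in when it is done.

```bash
ls; mkdir -p pics
python3 - <<'E'
from plant import *
import cv2,numpy as np
np.set_printoptions(precision=4,suppress=True)
for n in("scene","top"):
    im=read_camera(n); cv2.imwrite(f"pics/{n}0.png",im[:,:,::-1]); c=camera_info(n); R=np.array(c["R"]);t=np.array(c["t"]);print(n,np.array(c["K"]).tolist(),R.tolist(),t, "centre",-R.T@t)
print(get_state())
E
```

```text
pics
scene [[374.53763385818945, 0.0, 264.97522967229673], [0.0, 374.53763385818945, 191.63656175552768], [0.0, 0.0, 1.0]] [[-0.19279515344204282, 0.9810626735029011, -0.018602673694932664], [0.6949843960497487, 0.12314347357578359, -0.7084012804640157], [-0.6926952562683146, -0.1495049015083829, -0.7055647145147943]] [ 0.0997 -0.2588  1.564 ] centre [1.2825 0.1679 0.922 ]
top [[391.3998643368131, 0.0, 257.4117993697988], [0.0, 391.3998643368131, 192.0293482763565], [0.0, 0.0, 1.0]] [[-5.689017762497635e-05, -0.9997266790182083, -0.023378708748166104], [-0.9979922428650253, 0.0015374800705302582, -0.06331760684255898], [0.06333624511086712, 0.023328167828970417, -0.9977195581128995]] [0.0355 0.5853 1.229 ] centre [0.5063 0.0059 1.264 ]
{'time': 0.1, 'qpos': array([ 1.011 ,  0.2871,  1.578 , -0.    ,  1.2786, -0.15  ]), 'dq': array([ 0.0003, -0.0006, -0.0031, -0.0013, -0.0018,  0.0005]), 'joint_efforts': array([  0.001 , -40.7302, -29.3695,  -0.0001,   0.0034,  -0.    ]), 'eef_pos': array([0.2685, 0.6186, 0.1994]), 'tcp_rot': array([ 0.2035,  0.9791, -0.001 , -0.0004]), 'contact_force': array([-0.4007, -0.0443,  0.2531]), 'wrist_torque': array([0.0105, 0.0459, 0.057 ]), 'opening': 0.9992141586215966}
```

View pics/scene0.png

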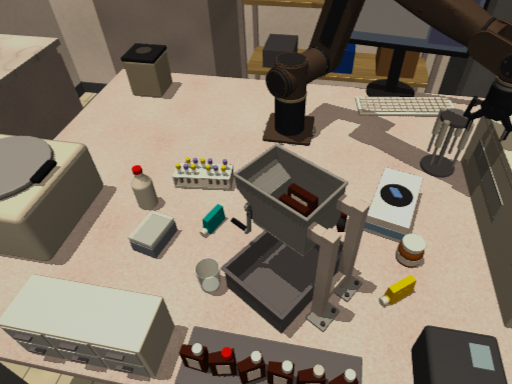

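View pics/top0.png

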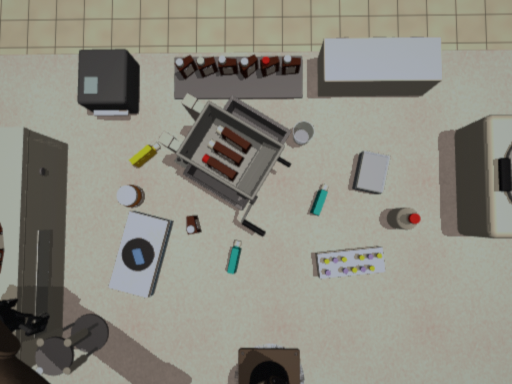

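Hopper is at about (225,155) in the top view, with its uprights at (190,103) and (168,143). The front therefore faces image lower-right (world −x, −y). The black lever sleeve is at (254,228) and the hook grip at (285,162), partly under the lip. I'll enlarge both views for measuring.

Run:
```python
import cv2
a=cv2.imread("pics/top0.png")[85:245,150:310]; b=cv2.imread("pics/scene0.png")[135:335,205:375]
cv2.imwrite("pics/topc.png",cv2.resize(a,(600,600),interpolation=cv2.INTER_CUBIC)) # x3.75
cv2.imwrite("pics/scc.png",cv2.resize(b,(510,600),interpolation=cv2.INTER_CUBIC)) # x3
```

```text
(no output)
```

View pics/topc.png

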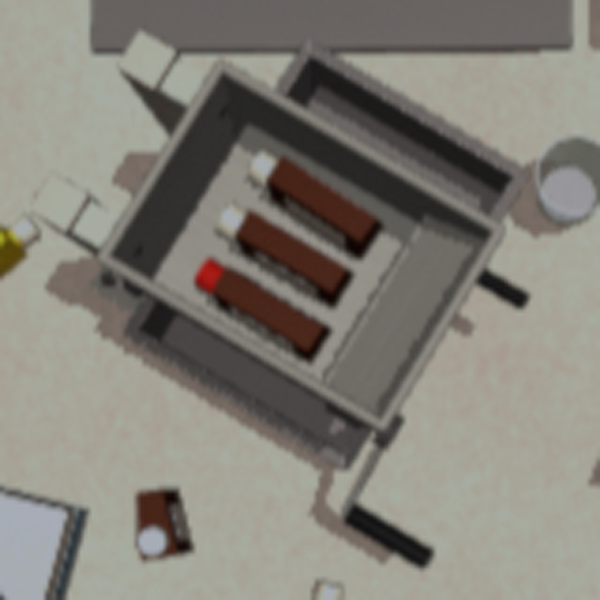

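View pics/scc.png

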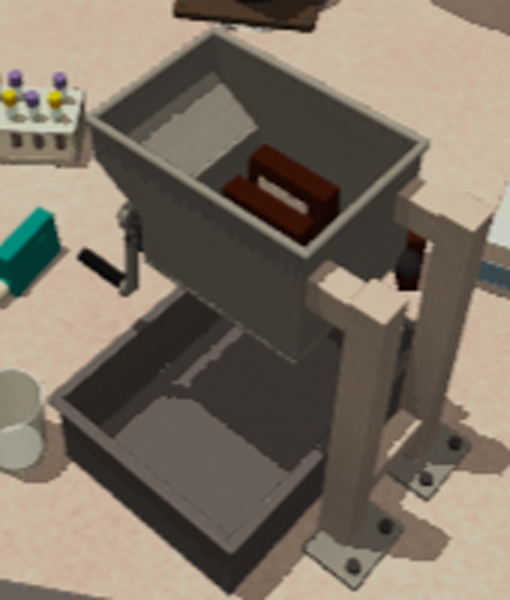

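Top crop: rim corners at about (500,230), (383,425), (103,258) and (220,68). Lever sleeve runs (350,512)–(430,560), hook grip's outer end is at (525,300), and the three brown empties lie on the door. Scene crop: rim corners at (92,120), (215,32), (427,145) and (307,252), hook grip (82,253)–(128,285). The lever is hidden there. Next I triangulate and fit the pose.

```bash
cat > h.py <<'E'
import numpy as np,cv2
from plant import *
from scipy.optimize import least_squares
from scipy.spatial.transform import Rotation as Ro
np.set_printoptions(precision=4,suppress=True)
C={n:{k:np.array(v) for k,v in camera_info(n).items() if k in "KRt"} for n in("scene","top")}
def proj(n,X):
    c=C[n];p=(c["R"]@np.asarray(X,float).T).T+c["t"];p=p@c["K"].T;return p[...,:2]/p[...,2:]
def tri(a,b): # top px, scene px
    P=[C[n]["K"]@np.c_[C[n]["R"],C[n]["t"]] for n in("top","scene")]
    x=cv2.triangulatePoints(P[0],P[1],np.array(a,float).reshape(2,1),np.array(b,float).reshape(2,1))[:,0];return x[:3]/x[3]
tp=lambda c:(np.array(c)+.5)/3.75-.5+[150,85]
sp=lambda c:(np.array(c)+.5)/3-.5+[205,135]
E
python3 - <<'E'
from h import *
T=tp([(500,230),(383,425),(103,258),(220,68)]);S=sp([(92,120),(215,32),(427,145),(307,252)])
for a,b in zip(T,S):print("rim",tri(a,b))
print("hook end",tri(tp((525,299)),sp((82,253))))
M=np.array([(-.129,-.072,.345),(-.129,.072,.345),(.079,.072,.345),(.079,-.072,.345)])
W=lambda p,m:(Ro.from_euler('z',p[2]).apply(m)+[p[0],p[1],0])
f=lambda p:np.r_[(proj("top",W(p,M))-T).ravel(),(proj("scene",W(p,M))-S).ravel()]
r=least_squares(f,[.6,.05,1.0]);print(r.x,np.degrees(r.x[2]),r.fun.reshape(-1,2))
p=r.x
L=np.array([(-.128,.07+.095*np.cos(np.pi/4),.148),(-.198,.07+.095*np.cos(np.pi/4),.148)]);H=np.array([(-.103,-.062,.158),(-.163,-.062,.158)])
print("lever",W(p,L),(proj("top",W(p,L))-[150,85]+.5)*3.75-.5)
print("hook",W(p,H),(proj("top",W(p,H))-[150,85]+.5)*3.75-.5,(proj("scene",W(p,H))-[205,135]+.5)*3-.5)
print("x axis",W([0,0,p[2]],np.eye(3)))
E
```

```text
rim [ 0.6737 -0.0326  0.3449]
rim [0.5506 0.0413 0.3448]
rim [0.657  0.2193 0.3444]
rim [0.7787 0.1448 0.3464]
hook end [ 0.6545 -0.0597  0.1627]
[0.6777 0.1146 1.0311] 59.077945727013436 [[-0.0453  0.269 ]
 [-0.1284  0.4345]
 [-0.3564  0.1845]
 [-0.151  -0.4148]
 [-0.4103 -0.2202]
 [-0.3384 -0.2981]
 [-0.2277 -0.3196]
 [ 0.1993  1.0283]]
lever [[0.4943 0.0753 0.148 ]
 [0.4583 0.0153 0.148 ]] [[347.1247 511.7914]
 [426.2733 559.4706]]
hook [[ 0.678  -0.0056  0.158 ]
 [ 0.6472 -0.0571  0.158 ]] [[453.3447 269.2786]
 [521.4698 309.4472]] [[135.8539 284.8313]
 [ 87.7184 250.7584]]
x axis [[ 0.5139  0.8579  0.    ]
 [-0.8579  0.5139  0.    ]
 [ 0.      0.      1.    ]]
```

Rim triangulates to 344–346 mm in height, matching the 345 given. The fit residual is mostly under 0.5 px, and the lever sleeve projects to within 1 mm. Yaw is 59.1° and the hopper is at (0.678, 0.115). Next: raise, then turn the tool by −97° so the jaws open across the hopper.

```bash
python3 -m jog '{"travel":[[0,-20,30],[15,-27,20],[15,-27,20],[15,-27,20],[15,-27,20]],"dr":[[0,0,-7],[0,0,-7],[0,0,-7],[0,0,-7],[0,0,-7]],"jaw":[0,0,0,0,0]}'
python3 -m jog '{"travel":[[15,-27,20],[15,-27,20],[15,-27,20],[15,-27,20],[15,-27,20]],"dr":[[0,0,-7],[0,0,-7],[0,0,-7],[0,0,-7],[0,0,-7]],"jaw":[0,0,0,0,0]}'
cat >> h.py <<'E'
P0=np.array([.6777,.1146,1.0311]); RH=Ro.from_euler('z',P0[2])
toW=lambda m:RH.apply(m)+[P0[0],P0[1],0]
toH=lambda w:RH.inv().apply(np.asarray(w)-[P0[0],P0[1],0])
def goal_rot(lean): # tool x=Xh-ish, y=-Yh, leaned to the front
    a=np.radians(lean); z=np.array([np.sin(a),0,-np.cos(a)]);y=np.array([0,-1.,0]);return RH*Ro.from_matrix(np.c_[np.cross(y,z),y,z])
def rep(tgt=None,lean=None):
    s=get_state();R=Ro.from_quat(s["tcp_rot"]);p=s["eef_pos"]
    print("t%.2f"%s["time"],"w",p,"h",toH(p),"q",s["qpos"],"F",s["contact_force"].round(1),"op%.3f"%s["opening"])
    print("tool z in h",RH.inv().apply(R.as_matrix()[:,2]),"y",RH.inv().apply(R.as_matrix()[:,1]))
    if tgt is not None:print("d mm",(toW(tgt)-p)*1000)
    if lean is not None:print("turn deg",np.degrees((goal_rot(lean)*R.inv()).as_rotvec()))
E
python3 -c "
from h import *
rep([-.199,-.062,.236],35)"
```

```text
time: 0.52
eef_pos: [0.329, 0.4897, 0.3109]
tcp_rot: [0.491, 0.871, -0.001, -0.0]
contact_force: [1.5, 0.8, 1.0]
opening: 1.001
time: 0.93
eef_pos: [0.4041, 0.3546, 0.4111]
tcp_rot: [0.73, 0.683, -0.0, -0.0]
contact_force: [0.6, -0.4, 0.1]
opening: 0.997
t0.93 w [0.4041 0.3546 0.4111] h [0.0653 0.3581 0.4111] q [ 0.5315 -0.1007  1.618  -0.      1.625   0.5981] F [ 0.6 -0.4  0.1] op0.997
tool z in h [-0.0006  0.0003 -1.    ] y [ 0.4557 -0.8901 -0.0006]
d mm [ 224.5548 -442.5831 -175.0873]
turn deg [ 33.7227 -10.58   -26.2631]
```

```bash
python3 -m jog '{"travel":[[7,-39,0],[7,-39,0],[7,-39,0],[7,-39,0],[7,-39,0]],"dr":[[0,0,-7],[0,0,-7],[0,0,-7],[0,0,-6.1],[0,0,0]],"jaw":[0,0,0,0,0]}'
python3 -m jog '{"travel":[[7,-39,0],[7,-39,0],[7,-39,0],[7,-39,0],[7,-39,0]],"dr":[[6,-3.6,0],[6,-3.6,0],[6,-3.6,0],[6,-3.6,0],[6,-3.6,0]],"jaw":[0,0,0,0,0]}'
python3 -c "
from h import *
rep([-.199,-.062,.236],35)"
```

```text
time: 1.35
eef_pos: [0.4386, 0.1593, 0.4102]
tcp_rot: [0.869, 0.494, -0.0, -0.0]
contact_force: [1.5, 0.5, 0.1]
opening: 0.999
time: 1.77
eef_pos: [0.4733, -0.0341, 0.4122]
tcp_rot: [0.828, 0.473, 0.264, -0.145]
contact_force: [2.9, 0.0, -0.1]
opening: 1.003
t1.77 w [ 0.4733 -0.0341  0.4122] h [-0.2326  0.0989  0.4122] q [-0.654  -0.3682  1.9245  0.61    1.6431 -0.0941] F [ 2.9  0.  -0.1] op1.003
tool z in h [ 0.5745 -0.0052 -0.8185] y [ 0.0042 -0.9999  0.0093]
d mm [ 155.3151  -53.8681 -176.1504]
turn deg [ 0.2168  0.4913 -0.2384]
```

```bash
python3 -m jog '{"travel":[[23,-8,-25],[23,-8,-25],[22,-8,-25],[22,-8,-25],[22,-8,-25]],"dr":[[0,0,0],[0,0,0],[0,0,0],[0,0,0],[0,0,0]],"jaw":[165,165,165,165,165]}'
python3 -m jog '{"travel":[[22,-7,-25],[21,-7,-26],[0,0,0]],"dr":[[0,0,0],[0,0,0],[0,0,0]],"jaw":[165,165,165]}'
python3 -c "
from h import *
rep([-.130,-.062,.138],35)
for n in('scene','top'):
    a=read_camera(n)[:,:,::-1]; cv2.imwrite(f'pics/{n}1.png',a)
a=cv2.resize(cv2.imread('pics/scene1.png')[135:285,205:375],(510,450),interpolation=cv2.INTER_CUBIC)
b=cv2.resize(cv2.imread('pics/top1.png')[100:250,230:326],(288,450),interpolation=cv2.INTER_CUBIC)
cv2.imwrite('pics/c1.png',np.hstack([a,b]))"
```

```text
time: 2.18
eef_pos: [0.5861, -0.0735, 0.2837]
tcp_rot: [0.829, 0.472, 0.26, -0.147]
contact_force: [-0.4, 0.4, 1.2]
opening: 0.354
time: 2.43
eef_pos: [0.6277, -0.0861, 0.2254]
tcp_rot: [0.83, 0.471, 0.256, -0.151]
contact_force: [-1.2, 0.5, -1.5]
opening: 0.35
t2.43 w [ 0.6277 -0.0861  0.2254] h [-0.1979 -0.0603  0.2254] q [-0.5591  0.1281  1.8083  0.6318  1.2934 -0.2268] F [-1.2  0.5 -1.5] op0.350
tool z in h [ 0.5683  0.0106 -0.8227] y [ 0.0045 -0.9999 -0.0099]
d mm [ 36.3811  57.3461 -87.4012]
turn deg [ 0.0237 -0.6714 -0.2575]
```

View pics/c1.png

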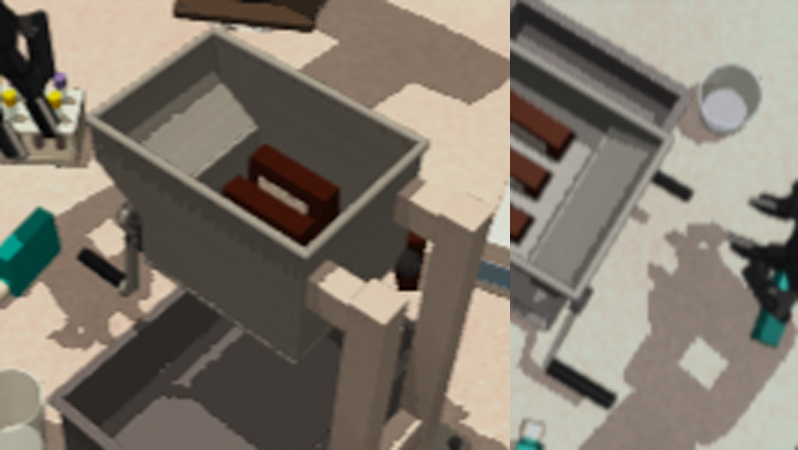

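Fingers stand in front of the hook grip: tips in the top view at about (305,182) and (312,167). The view is clear. I'll check the fingers against the grip line numerically.

```bash
python3 -c "
from h import *
rep([-.130,-.062,.138],35)
h=toH(get_state()['eef_pos'])
X=toW(np.array([h+[-.003,.02,.004],h+[-.003,-.02,.004]]))
print(proj('top',X),proj('scene',X))
print('hook grip top',proj('top',toW(np.array([[-.163,-.062,.158],[-.163,-.069,.158],[-.163,-.055,.158],[-.163,-.062,.165]]))))
"
```

```text
t2.53 w [ 0.6279 -0.0858  0.232 ] h [-0.1975 -0.0602  0.232 ] q [-0.5592  0.1189  1.8064  0.6328  1.2974 -0.226 ] F [-0.2  0.5  1. ] op0.356
tool z in h [ 0.5697  0.0052 -0.8219] y [ 0.0056 -1.     -0.0024]
d mm [ 36.2285  57.0317 -94.0057]
turn deg [ 0.1631 -0.2591 -0.3207]
[[298.4478 177.7202]
 [306.1738 164.7429]] [[227.4931 186.9757]
 [216.3123 195.1364]]
hook grip top [[288.705  167.1614]
 [289.9632 165.0553]
 [287.4462 169.2686]
 [288.845  166.8469]]
```

```bash
python3 -c "
import cv2
a=cv2.imread('pics/top1.png')[130:200,265:345]
cv2.imwrite('pics/c2.png',cv2.resize(a,(800,700)[:2] and (640,560),interpolation=cv2.INTER_CUBIC))"
```

```text
(no output)
```

View pics/c2.png

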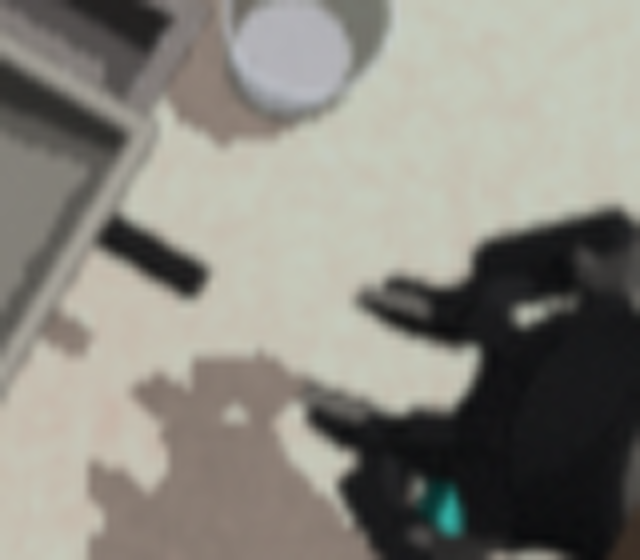

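Top crop: grip's outer end centre is at (200,275) and the fingertips are at (362,298) and (308,395). The grip sits about 8 mm further right than nominal (y_h ≈ −0.070), as the triangulation also showed. The fingers' lateral position agrees to 2 mm. I'll insert with y_h = −0.068.

```bash
python3 -m jog '{"travel":[[7,-4,0],[9,15,-25],[9,15,-25],[9,15,-25],[10,16,-25]],"dr":[[0,0,0],[0,0,0],[0,0,0],[0,0,0],[0,0,0]],"jaw":[165,165,165,165,165]}'
python3 -m jog '{"travel":[[0,0,0],[0,0,0]],"dr":[[0,0,0],[0,0,0]],"jaw":[165,165]}'
python3 -c "
from h import *
rep([-.126,-.068,.132],35)"
```

```text
time: 2.95
eef_pos: [0.6743, -0.0297, 0.1373]
tcp_rot: [0.829, 0.474, 0.262, -0.144]
contact_force: [-0.4, 0.5, 0.1]
opening: 0.355
time: 3.12
eef_pos: [0.6726, -0.0286, 0.1354]
tcp_rot: [0.829, 0.474, 0.26, -0.146]
contact_force: [0.2, -0.1, 0.4]
opening: 0.354
t3.12 w [ 0.6726 -0.0286  0.1354] h [-0.1255 -0.0692  0.1354] q [-0.4383  0.2701  1.8193  0.6908  1.0965 -0.246 ] F [ 0.2 -0.1  0.4] op0.354
tool z in h [ 0.5696  0.0008 -0.8219] y [ 0.0067 -1.      0.0036]
d mm [-1.2981  0.1366 -3.4374]
turn deg [ 0.3421  0.0369 -0.3819]
```

```bash
python3 -m jog '{"travel":[[6,-4,0],[7,-4,1],[6,-4,2],[7,-4,2],[6,-3,3]],"dr":[[0,0,0],[0,0,0],[0,0,0],[0,0,0],[0,0,0]],"jaw":[165,165,165,165,165]}'
python3 -m jog '{"travel":[[6,-3,4],[7,-4,5],[6,-4,6],[5,-3,6],[5,-3,6]],"dr":[[0,0,0],[0,0,0],[0,0,0],[0,0,0],[0,0,0]],"jaw":[165,165,165,165,165]}'
python3 -m jog '{"travel":[[0,0,0],[0,0,0]],"dr":[[0,0,0],[0,0,0]],"jaw":[165,165]}'
python3 -c "
from h import *
rep([-.126,-.1405,.169],35)"
```

```text
time: 3.53
eef_pos: [0.7056, -0.0499, 0.1437]
tcp_rot: [0.829, 0.473, 0.26, -0.146]
contact_force: [-1.3, 0.0, -0.1]
opening: 0.353
time: 3.95
eef_pos: [0.7341, -0.0654, 0.1701]
tcp_rot: [0.829, 0.473, 0.26, -0.147]
contact_force: [-1.3, 1.8, -0.4]
opening: 0.35
time: 4.12
eef_pos: [0.7349, -0.066, 0.1709]
tcp_rot: [0.829, 0.473, 0.261, -0.145]
contact_force: [0.3, 0.3, 0.9]
opening: 0.348
t4.12 w [ 0.7349 -0.066   0.1709] h [-0.1255 -0.1419  0.1709] q [-0.4493  0.3718  1.6185  0.6618  1.1762 -0.1862] F [0.3 0.3 0.9] op0.348
tool z in h [ 0.5699 -0.003  -0.8217] y [ 0.0041 -1.      0.0065]
d mm [-1.4521  0.3118 -1.9455]
turn deg [ 0.4109  0.191  -0.2348]
```

```bash
python3 -m jog '{"travel":[[-4,2,0],[-9,-15,25],[-9,-15,25],[-9,-15,25],[-9,-15,25]],"dr":[[0,0,0],[0,0,0],[0,0,0],[0,0,0],[0,0,0]],"jaw":[165,165,165,165,165]}'
python3 -c "
from h import *
rep()
b=read_camera('top')[:,:,::-1];a=read_camera('scene')[:,:,::-1]
a=cv2.resize(a[135:285,190:330],(420,450),interpolation=cv2.INTER_CUBIC)
b=cv2.resize(b[100:250,230:350],(360,450),interpolation=cv2.INTER_CUBIC)
cv2.imwrite('pics/c3.png',np.hstack([a,b]))"
```

```text
time: 4.53
eef_pos: [0.693, -0.1236, 0.2705]
tcp_rot: [0.829, 0.473, 0.26, -0.146]
contact_force: [0.1, 0.1, -0.7]
opening: 0.353
t4.53 w [ 0.693  -0.1236  0.2705] h [-0.1965 -0.1355  0.2705] q [-0.5553  0.2488  1.5855  0.6211  1.3638 -0.1711] F [ 0.1  0.1 -0.7] op0.353
tool z in h [ 0.5696 -0.     -0.8219] y [ 0.005  -1.      0.0035]
```

View pics/c3.png

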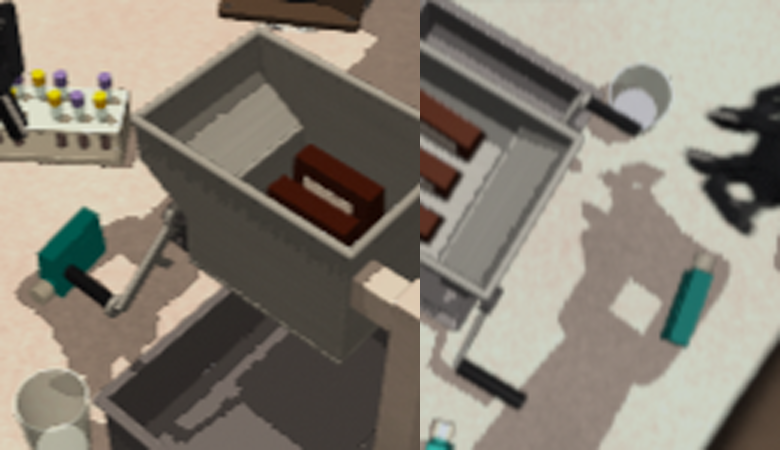

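Hook is swung well out, with its grip end at about (303,144) in the top view and (213,225) in the scene view. Door and empties are unchanged. Next is the lever: cross in front, reduce lean to 15°.

```bash
python3 -c "
from h import *
h=toH(tri((302.7,144),(213.3,225)));print(h,'theta',np.arctan2(-.062-h[1],.248-h[2]))"
python3 -m jog '{"travel":[[-29,18,0],[-29,18,0],[-29,18,0],[-29,18,0],[-29,18,0]],"dr":[[0,0,0],[0,0,0],[0,0,0],[0,0,0],[0,0,0]],"jaw":[135,135,135,135,135]}'
python3 -m jog '{"travel":[[-29,18,0],[-29,18,-13],[-29,17,-14],[0,0,0]],"dr":[[-5.7,3.4,0],[-5.7,3.4,0],[-5.7,3.4,0],[0,0,0]],"jaw":[135,135,135,135]}'
python3 -c "
from h import *
rep([-.1935,.137,.243],15)
b=read_camera('top')[:,:,::-1]
b=cv2.resize(b[180:260,210:310],(600,480),interpolation=cv2.INTER_CUBIC)
cv2.imwrite('pics/c4.png',b)"
```

```text
[-0.1636 -0.132   0.192 ] theta 0.8960652812350827
time: 5.05
eef_pos: [0.5469, -0.032, 0.2682]
tcp_rot: [0.829, 0.473, 0.26, -0.147]
contact_force: [0.0, -0.2, -0.1]
opening: 0.469
time: 5.38
eef_pos: [0.4576, 0.0248, 0.2407]
tcp_rot: [0.86, 0.495, 0.11, -0.064]
contact_force: [0.4, 0.4, -0.2]
opening: 0.473
t5.38 w [0.4576 0.0248 0.2407] h [-0.1901  0.1427  0.2407] q [-0.3268 -0.3256  2.1226  0.2604  1.3024  0.1355] F [ 0.4  0.4 -0.2] op0.473
tool z in h [ 0.2531  0.0041 -0.9674] y [ 0.0134 -0.9999 -0.0007]
d mm [ 3.1104 -5.8344  2.3417]
turn deg [ 0.269  -0.2084 -0.7679]
```

View pics/c4.png

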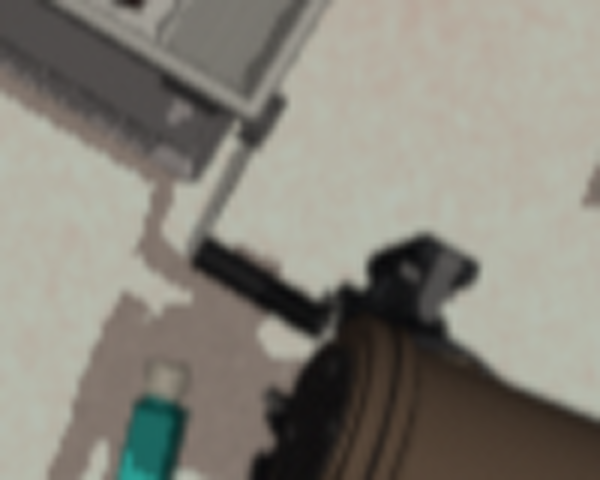

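Hook measures 0.90 rad. The lever sleeve runs (243,222)–(263,234) in the top view, within 1 px of the prediction. Descend and grip.

```bash
python3 -m jog '{"travel":[[5,-3,0],[3,6,-28],[4,6,-28],[3,6,-29],[4,6,-29]],"dr":[[0,0,0],[0,0,0],[0,0,0],[0,0,0],[0,0,0]],"jaw":[135,135,135,135,135]}'
python3 -m jog '{"travel":[[0,0,0],[0,0,0],[0,0,0],[0,0,0],[0,0,0]],"dr":[[0,0,0],[0,0,0],[0,0,0],[0,0,0],[0,0,0]],"jaw":[135,255,255,255,255]}' 40
python3 -c "
from h import *
rep([-.1625,.137,.127],15)"
```

```text
time: 5.85
eef_pos: [0.4822, 0.0391, 0.1273]
tcp_rot: [0.862, 0.49, 0.113, -0.063]
contact_force: [-1.1, -0.4, -0.1]
opening: 0.471
time: 6.27
eef_pos: [0.4823, 0.0396, 0.1309]
tcp_rot: [0.861, 0.491, 0.114, -0.062]
contact_force: [-0.1, -0.2, -0.2]
opening: -0.0
t6.27 w [0.4823 0.0396 0.1309] h [-0.1647  0.1291  0.1309] q [-0.2769 -0.1552  2.1937  0.2887  1.0483  0.119 ] F [-0.1 -0.2 -0.2] op-0.000
tool z in h [ 0.2567 -0.0044 -0.9665] y [ 0.005  -1.      0.0059]
d mm [-5.6479  5.9505 -3.8674]
turn deg [ 0.2827  0.2264 -0.2864]
```

Fingers closed fully, so the sleeve was missed. I'll look before moving.

```bash
python3 -c "
from h import *
b=read_camera('top')[:,:,::-1];a=read_camera('scene')[:,:,::-1]
cv2.imwrite('pics/top5.png',b);cv2.imwrite('pics/scene5.png',a)
a=cv2.resize(a[120:270,215:345],(390,450),interpolation=cv2.INTER_CUBIC)
b=cv2.resize(b[180:255,210:280],(420,450),interpolation=cv2.INTER_CUBIC)
cv2.imwrite('pics/c5.png',np.hstack([a,b]))"
```

```text
(no output)
```

View pics/c5.png

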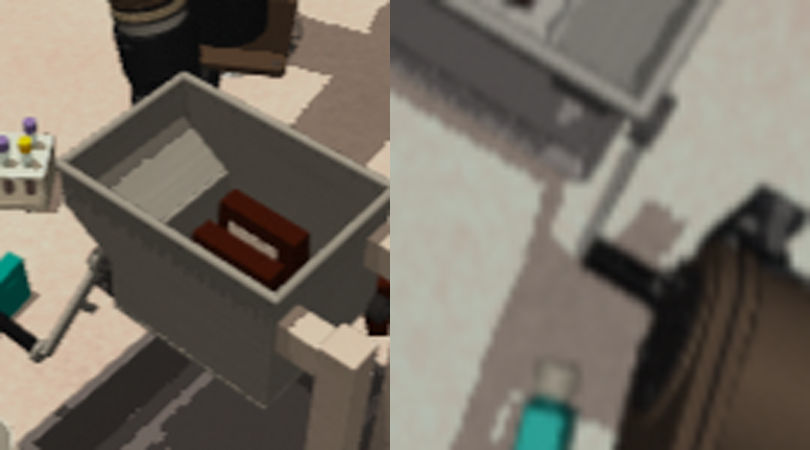

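The sleeve's inner end is still at about (243,222) in the top view, beside the gripper and seemingly unmoved. I'll compare numerically with the previous picture, and check the gripper's own projection.

```bash
python3 -c "
from h import *
a=cv2.imread('pics/c4.png')[::6,::6][:75,:70].astype(int)
b=cv2.imread('pics/top5.png')[180:255,210:280].astype(int)
t0=cv2.imread('pics/top0.png')[180:255,210:280].astype(int)
for r in range(36,50,2): print(r,'c4',cv2.imread('pics/c4.png',0)[r*6+3,3::6][26:58].tolist()); print('   5 ',cv2.cvtColor(cv2.imread('pics/top5.png'),6)[180+r,236:268].tolist()); print('   0 ',cv2.cvtColor(cv2.imread('pics/top0.png'),6)[180+r,236:268].tolist())
h=toH(get_state()['eef_pos']);z=np.array([.2567,0,-.9665])
for d in(0,.019,.073,.1,.15):
    print(d,proj('top',toW(h-z*d)),proj('scene',toW(h-z*d)))
rep()
"
```

```text
36 c4 [126, 154, 176, 178, 179, 180, 168, 134, 114, 127, 158, 179, 180, 178, 180, 182, 180, 180, 183, 183, 183, 181, 180, 181, 177, 178, 178, 178, 178, 178, 180, 180]
   5  [125, 149, 174, 178, 179, 181, 172, 139, 116, 124, 153, 177, 179, 172, 152, 126, 120, 120, 122, 124, 130, 153, 155, 162, 175, 177, 179, 172, 143, 104, 48, 29]
   0  [115, 139, 160, 166, 166, 168, 159, 129, 107, 114, 142, 164, 166, 165, 166, 168, 167, 167, 169, 169, 169, 168, 166, 167, 164, 165, 166, 166, 165, 166, 167, 166]
38 c4 [132, 170, 176, 176, 175, 166, 127, 109, 113, 142, 173, 177, 180, 182, 180, 178, 177, 178, 180, 182, 182, 180, 179, 181, 179, 179, 180, 180, 180, 178, 177, 180]
   5  [129, 168, 176, 176, 176, 171, 133, 111, 114, 141, 170, 172, 153, 128, 121, 117, 117, 119, 120, 122, 122, 122, 134, 175, 178, 172, 141, 85, 35, 21, 24, 26]
   0  [119, 156, 162, 164, 163, 157, 122, 103, 105, 130, 159, 164, 167, 168, 166, 164, 164, 165, 167, 168, 169, 167, 166, 167, 166, 165, 166, 166, 166, 164, 164, 166]
40 c4 [120, 129, 156, 174, 166, 127, 102, 67, 33, 45, 87, 131, 151, 149, 154, 168, 175, 175, 175, 178, 17
[... 1924 characters left out ...]
115, 118, 119, 118, 116, 116, 113, 94, 78, 41, 23, 16, 16, 30, 46, 32, 21, 20, 23, 18, 18, 21, 33, 51, 41, 60, 59, 50]
   0  [161, 163, 162, 156, 139, 134, 116, 109, 107, 107, 104, 86, 73, 39, 24, 20, 22, 26, 27, 27, 22, 22, 38, 63, 100, 135, 160, 164, 166, 168, 168, 167]
0 [254.7597 225.4085] [279.4255 187.8671]
0.019 [256.0368 226.4351] [278.2388 182.7348]
0.073 [259.911  229.5497] [274.7404 167.6045]
0.1 [261.9968 231.2264] [272.9177 159.722 ]
0.15 [266.1548 234.5691] [269.4043 144.5272]
t6.37 w [0.4817 0.0401 0.1303] h [-0.1646  0.1298  0.1303] q [-0.2763 -0.1553  2.1949  0.2887  1.0481  0.1191] F [ 0.7 -0.4 -0.1] op-0.001
tool z in h [ 0.2564 -0.0034 -0.9666] y [ 0.0055 -1.      0.0049]
```

The lever hasn't moved, and the TCP is 8 mm inward of the sleeve axis. I read the last pose mid-motion and corrected twice. I'll also triangulate the real fingertips from the earlier picture pair, to check how far back they stand from the TCP.

```bash
python3 -c "
from h import *
X=tri((306.9,173.3),(215.8,181.7)); h=toH(X);print('tips mid h',h,'reproj',proj('top',X),proj('scene',X))
t=np.array([-.1979,-.0603,.2254]);print('minus tcp(2.43)',h-t,'along tool',(h-t)@[.57,0,-.82])
X=tri((310.2,167.2),(208.3,185));print(toH(X));X=tri((303.5,179.4),(223.3,178.3));print(toH(X))
"
python3 -m jog '{"travel":[[0,0,0],[-3,-5,20],[-4,-6,20]],"dr":[[0,0,0],[0,0,0],[0,0,0]],"jaw":[80,80,80]}'
python3 -m jog '{"travel":[[-3,-6,20],[0,0,0],[0,0,0]],"dr":[[0,0,0],[0,0,0],[0,0,0]],"jaw":[80,80,80]}'
python3 -c "
from h import *
rep([-.1625-.04,.137,.187],15)"
```

```text
tips mid h [-0.2151 -0.0603  0.2604] reproj [308.0746 172.9586] [217.1287 181.7319]
minus tcp(2.43) [-0.0172 -0.      0.035 ] along tool -0.038472646504729015
[-0.2163 -0.0803  0.2622]
[-0.2134 -0.0401  0.2593]
time: 6.62
eef_pos: [0.4726, 0.03, 0.1681]
tcp_rot: [0.861, 0.492, 0.111, -0.064]
contact_force: [0.4, -0.1, -0.2]
opening: 0.419
time: 6.87
eef_pos: [0.4715, 0.0232, 0.1901]
tcp_rot: [0.861, 0.492, 0.114, -0.062]
contact_force: [0.1, -1.0, -0.3]
opening: 0.687
t6.87 w [0.4715 0.0232 0.1901] h [-0.1843  0.1299  0.1901] q [-0.3208 -0.2509  2.1587  0.2724  1.1856  0.1159] F [ 0.1 -1.  -0.3] op0.687
tool z in h [ 0.2563 -0.0039 -0.9666] y [ 0.0055 -1.      0.0055]
d mm [-15.4169 -11.9361  -3.051 ]
turn deg [ 0.2887  0.1939 -0.312 ]
```

Triangulated tips match the TCP laterally but appear well behind it along the tool axis, so the pads probably closed too high on the sleeve. I'll go back in centred (y_h = 0.137) and about 20 mm deeper, then close. The palm keeps its clearance.

```bash
python3 -m jog '{"travel":[[-6,4,0],[4,5,-20],[3,6,-20],[3,6,-20],[3,6,-20]],"dr":[[0,0,0],[0,0,0],[0,0,0],[0,0,0],[0,0,0]],"jaw":[80,80,80,80,80]}'
python3 -m jog '{"travel":[[0,0,0],[0,0,0]],"dr":[[0,0,0],[0,0,0]],"jaw":[80,80]}'
python3 -c "
from h import *
rep([-.158,.137,.110],15)"
python3 -m jog '{"travel":[[0,0,0],[0,0,0],[0,0,0],[0,0,0],[0,0,0]],"dr":[[0,0,0],[0,0,0],[0,0,0],[0,0,0],[0,0,0]],"jaw":[255,255,255,255,255]}' 40
python3 -c "
from h import *
rep()"
```

```text
time: 7.28
eef_pos: [0.4761, 0.0518, 0.1061]
tcp_rot: [0.861, 0.492, 0.111, -0.064]
contact_force: [-0.0, -0.1, 1.2]
opening: 0.691
time: 7.45
eef_pos: [0.4754, 0.0517, 0.1062]
tcp_rot: [0.861, 0.492, 0.11, -0.065]
contact_force: [0.5, 0.4, 0.3]
opening: 0.687
t7.45 w [0.4754 0.0517 0.1062] h [-0.1579  0.1412  0.1062] q [-0.2541 -0.1312  2.2222  0.2952  1.0024  0.1251] F [0.5 0.4 0.3] op0.687
tool z in h [ 0.2539  0.0054 -0.9672] y [ 0.0073 -1.     -0.0037]
d mm [ 3.5651 -2.2399  3.75  ]
turn deg [ 0.1402 -0.3289 -0.418 ]
time: 7.87
eef_pos: [0.4791, 0.0499, 0.1103]
tcp_rot: [0.861, 0.491, 0.114, -0.062]
contact_force: [0.1, -2.8, 5.2]
opening: 0.195
t7.87 w [0.4791 0.0499 0.1103] h [-0.1576  0.1372  0.1103] q [-0.2558 -0.1345  2.2172  0.2952  1.001   0.1252] F [ 0.1 -2.8  5.2] op0.195
tool z in h [ 0.2564 -0.0041 -0.9666] y [ 0.0052 -1.      0.0056]
```

Gripped (opening 0.195, about 17 mm). Follow the lever's 95 mm arc up, in half-speed steps.

```bash
python3 -m jog '{"travel":[[-5,3,6],[-4,2,7],[-4,2,7],[-3,2,7],[-3,2,8]],"dr":[[0,0,0],[0,0,0],[0,0,0],[0,0,0],[0,0,0]],"jaw":[255,255,255,255,255]}'
python3 -c "
from h import *
rep()"
python3 -m jog '{"travel":[[-2,1,8],[-2,1,8],[-1,1,8],[0,0,8],[0,0,8]],"dr":[[0,0,0],[0,0,0],[0,0,0],[0,0,0],[0,0,0]],"jaw":[255,255,255,255,255]}'
python3 -c "
from h import *
rep()"
```

```text
time: 8.28
eef_pos: [0.4608, 0.0609, 0.1456]
tcp_rot: [0.861, 0.491, 0.115, -0.06]
contact_force: [7.7, -3.5, 0.3]
opening: 0.193
t8.28 w [0.4608 0.0609 0.1456] h [-0.1576  0.1585  0.1456] q [-0.241  -0.2356  2.2315  0.2803  1.0767  0.1683] F [ 7.7 -3.5  0.3] op0.193
tool z in h [ 0.2572 -0.0078 -0.9663] y [ 0.0042 -0.9999  0.0091]
time: 8.7
eef_pos: [0.457, 0.0632, 0.1855]
tcp_rot: [0.861, 0.491, 0.116, -0.058]
contact_force: [13.4, -2.8, -5.0]
opening: 0.188
t8.70 w [0.457  0.0632 0.1855] h [-0.1575  0.1629  0.1855] q [-0.2372 -0.2959  2.2023  0.2679  1.1573  0.1993] F [13.4 -2.8 -5. ] op0.188
tool z in h [ 0.2578 -0.0123 -0.9661] y [ 0.0029 -0.9999  0.0135]
```

```bash
python3 -m jog '{"travel":[[2,-1,8],[1,-1,8],[1,-1,8],[2,-1,7],[2,-1,7]],"dr":[[0,0,0],[0,0,0],[0,0,0],[0,0,0],[0,0,0]],"jaw":[255,255,255,255,255]}'
python3 -m jog '{"travel":[[3,-2,6],[0,0,0],[0,0,0]],"dr":[[0,0,0],[0,0,0],[0,0,0]],"jaw":[255,255,255]}'
python3 -c "
from h import *
rep()
b=read_camera('top')[:,:,::-1];a=read_camera('scene')[:,:,::-1]
cv2.imwrite('pics/top6.png',b);cv2.imwrite('pics/scene6.png',a)
a=cv2.resize(a[130:330,205:355],(450,600),interpolation=cv2.INTER_CUBIC)
b=cv2.resize(b[90:290,165:281],(348,600),interpolation=cv2.INTER_CUBIC)
cv2.imwrite('pics/c6.png',np.hstack([a,b]))"
```

```text
time: 9.12
eef_pos: [0.4658, 0.0578, 0.2208]
tcp_rot: [0.862, 0.49, 0.117, -0.057]
contact_force: [26.5, -0.0, -29.6]
opening: 0.191
time: 9.37
eef_pos: [0.4662, 0.0576, 0.2221]
tcp_rot: [0.862, 0.49, 0.114, -0.062]
contact_force: [24.0, 2.6, -24.2]
opening: 0.194
t9.37 w [0.4662 0.0576 0.2221] h [-0.1576  0.1522  0.2221] q [-0.2465 -0.3002  2.1378  0.263   1.2332  0.2124] F [ 24.    2.6 -24.2] op0.194
tool z in h [ 0.2577 -0.005  -0.9662] y [ 0.0014 -1.      0.0055]
```

View pics/c6.png

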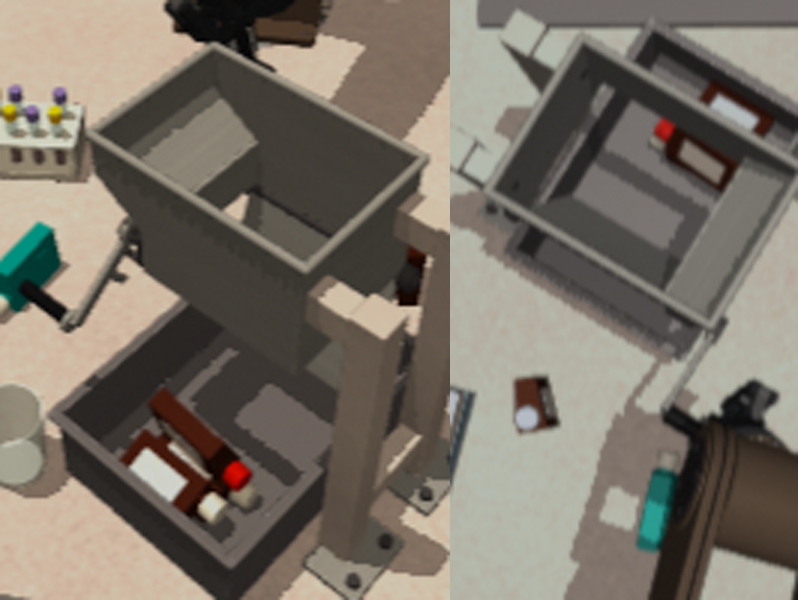

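Scene view: all three empties lie in the bin (red cap at (238,473), white caps at (245,495) and (212,508)) and the door hangs open. The lever reached its upper stop. I'll ease off, wait a moment, then bring the lever down the same arc.

```bash
python3 -m jog '{"travel":[[0,0,-4],[0,0,0],[0,0,0],[0,0,0]],"dr":[[0,0,0],[0,0,0],[0,0,0],[0,0,0]],"jaw":[255,255,255,255]}'
python3 -m jog '{"travel":[[-5,3,-14],[-3,2,-13],[-2,1,-13],[0,0,-13],[2,-1,-13]],"dr":[[0,0,0],[0,0,0],[0,0,0],[0,0,0],[0,0,0]],"jaw":[255,255,255,255,255]}'
python3 -c "
from h import *
rep()"
python3 -m jog '{"travel":[[3,-2,-12],[4,-3,-12],[6,-4,-11],[8,-5,-11],[4,-2,-4]],"dr":[[0,0,0],[0,0,0],[0,0,0],[0,0,0],[0,0,0]],"jaw":[255,255,255,255,255]}'
python3 -m jog '{"travel":[[0,0,0],[0,0,0],[0,0,0]],"dr":[[0,0,0],[0,0,0],[0,0,0]],"jaw":[255,255,255]}'
python3 -c "
from h import *
rep([-.1576,.1372,.1103])"
```

```text
time: 9.8
eef_pos: [0.4663, 0.0576, 0.2218]
tcp_rot: [0.862, 0.49, 0.115, -0.061]
contact_force: [14.7, 0.8, -10.2]
opening: 0.192
time: 10.22
eef_pos: [0.4578, 0.0627, 0.1596]
tcp_rot: [0.861, 0.492, 0.114, -0.062]
contact_force: [1.5, -1.6, 6.0]
opening: 0.191
t10.22 w [0.4578 0.0627 0.1596] h [-0.1575  0.162   0.1596] q [-0.2394 -0.2591  2.2231  0.2768  1.1106  0.1786] F [ 1.5 -1.6  6. ] op0.191
tool z in h [ 0.2576 -0.0041 -0.9663] y [ 0.0057 -1.      0.0057]
time: 10.63
eef_pos: [0.4806, 0.0491, 0.1079]
tcp_rot: [0.861, 0.491, 0.112, -0.067]
contact_force: [-18.0, 7.7, 30.5]
opening: 0.191
time: 10.88
eef_pos: [0.4802, 0.0491, 0.1086]
tcp_rot: [0.861, 0.492, 0.112, -0.067]
contact_force: [-2.9, 5.0, 5.8]
opening: 0.186
t10.88 w [0.4802 0.0491 0.1086] h [-0.1576  0.1358  0.1086] q [-0.2601 -0.123   2.2108  0.3006  1.007   0.1177] F [-2.9  5.   5.8] op0.186
tool z in h [ 0.2586  0.0062 -0.966 ] y [ 0.0069 -1.     -0.0045]
d mm [-1.2354  0.7562  1.7297]
```

Door lever is back at (in fact slightly below) its initial shut position. Release, retract, and go to the hook with 35° lean.

```bash
python3 -m jog '{"travel":[[0,0,0],[0,0,0],[0,0,0],[-3,-6,20],[-3,-6,25]],"dr":[[0,0,0],[0,0,0],[0,0,0],[0,0,0],[0,0,0]],"jaw":[90,90,90,90,90]}'
python3 -m jog '{"travel":[[-4,-6,28],[-3,-5,25],[29,-18,15],[29,-18,15],[28,-18,15]],"dr":[[0,0,0],[0,0,0],[5.7,-3.4,0],[5.7,-3.4,0],[5.7,-3.4,0]],"jaw":[90,90,165,165,165]}'
python3 -m jog '{"travel":[[28,-18,10],[28,-18,5],[28,-18,0],[28,-18,0],[28,-18,0]],"dr":[[0,0,0],[0,0,0],[0,0,0],[0,0,0],[0,0,0]],"jaw":[165,165,165,165,165]}'
python3 -m jog '{"travel":[[0,0,0],[0,0,0]],"dr":[[0,0,0],[0,0,0]],"jaw":[165,165]}'
python3 -c "
from h import *
rep([-.191,-.134,.266],35)
b=read_camera('top')[:,:,::-1];a=read_camera('scene')[:,:,::-1]
cv2.imwrite('pics/top7.png',b);cv2.imwrite('pics/scene7.png',a)
a=cv2.resize(a[135:320,200:340],(420,555),interpolation=cv2.INTER_CUBIC)
b=cv2.resize(b[95:280,200:325],(375,555),interpolation=cv2.INTER_CUBIC)
cv2.imwrite('pics/c7.png',np.hstack([a,b]))"
```

```text
time: 11.3
eef_pos: [0.473, 0.0352, 0.1502]
tcp_rot: [0.861, 0.492, 0.11, -0.066]
contact_force: [1.4, 0.5, 0.9]
opening: 0.649
time: 11.72
eef_pos: [0.556, -0.0311, 0.2532]
tcp_rot: [0.828, 0.474, 0.263, -0.146]
contact_force: [0.4, 1.0, 0.5]
opening: 0.354
time: 12.13
eef_pos: [0.6955, -0.1216, 0.2649]
tcp_rot: [0.829, 0.473, 0.259, -0.147]
contact_force: [1.1, -1.0, 1.0]
opening: 0.352
time: 12.3
eef_pos: [0.6947, -0.1212, 0.2633]
tcp_rot: [0.829, 0.473, 0.259, -0.148]
contact_force: [0.3, 0.5, -0.2]
opening: 0.353
t12.30 w [ 0.6947 -0.1212  0.2633] h [-0.1935 -0.1358  0.2633] q [-0.5506  0.2572  1.5885  0.6219  1.3551 -0.1714] F [ 0.3  0.5 -0.2] op0.353
tool z in h [ 0.5692  0.0033 -0.8222] y [ 0.0049 -1.     -0.0006]
d mm [-0.2271  3.0629  2.7262]
turn deg [ 0.2465 -0.1887 -0.2783]
```

View pics/c7.png

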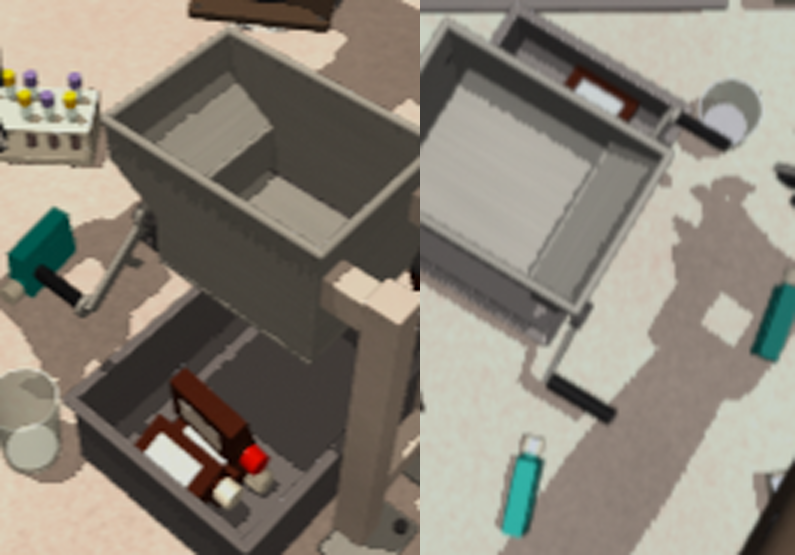

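The door plate fills the hopper bottom and the lever is at its starting place, with all three empties in the bin. The hook is unmoved with its grip end at (725,145) in the right half. Insert over the hook grip and swing it home.

```bash
python3 -m jog '{"travel":[[9,16,-25],[9,16,-25],[9,16,-25],[9,15,-25],[0,0,0]],"dr":[[0,0,0],[0,0,0],[0,0,0],[0,0,0],[0,0,0]],"jaw":[165,165,165,165,165]}'
python3 -m jog '{"travel":[[-8,5,0],[-9,5,-7],[-8,5,-9],[-9,5,-6],[-8,5,-5]],"dr":[[0,0,0],[0,0,0],[0,0,0],[0,0,0],[0,0,0]],"jaw":[165,165,165,165,165]}'
python3 -m jog '{"travel":[[-9,5,-3],[-8,5,-2],[-5,3,0],[0,0,0],[0,0,0]],"dr":[[0,0,0],[0,0,0],[0,0,0],[0,0,0],[0,0,0]],"jaw":[165,165,165,165,165]}'
python3 -c "
from h import *
rep([-.121,-.052,.131],35)"
```

```text
time: 12.82
eef_pos: [0.7268, -0.0525, 0.1595]
tcp_rot: [0.829, 0.474, 0.257, -0.151]
contact_force: [-1.0, 1.0, -1.2]
opening: 0.355
time: 13.23
eef_pos: [0.6888, -0.0335, 0.1414]
tcp_rot: [0.829, 0.473, 0.261, -0.144]
contact_force: [1.7, -1.2, 0.3]
opening: 0.355
time: 13.65
eef_pos: [0.6672, -0.0203, 0.1353]
tcp_rot: [0.829, 0.473, 0.261, -0.145]
contact_force: [1.3, -2.1, -0.1]
opening: 0.35
t13.65 w [ 0.6672 -0.0203  0.1353] h [-0.1211 -0.0603  0.1353] q [-0.4294  0.2533  1.8403  0.6942  1.0847 -0.2421] F [ 1.3 -2.1 -0.1] op0.350
tool z in h [ 0.5694 -0.0028 -0.822 ] y [ 0.0042 -1.      0.0063]
d mm [-7.0757  4.4048 -4.2896]
turn deg [ 0.4353  0.1631 -0.2403]
```

```bash
python3 -m jog '{"travel":[[-3,2,0],[-3,2,0],[0,0,0],[0,0,0]],"dr":[[0,0,0],[0,0,0],[0,0,0],[0,0,0]],"jaw":[165,165,165,165]}'
python3 -c "
from h import *
rep()"
python3 -m jog '{"travel":[[-3,2,0],[0,0,0],[0,0,0]],"dr":[[0,0,0],[0,0,0],[0,0,0]],"jaw":[165,165,165]}'
python3 -c "
from h import *
rep()"
```

```text
time: 13.98
eef_pos: [0.665, -0.0192, 0.1351]
tcp_rot: [0.83, 0.472, 0.263, -0.14]
contact_force: [11.7, -6.5, -5.4]
opening: 0.352
t13.98 w [ 0.665  -0.0192  0.1351] h [-0.1213 -0.0579  0.1351] q [-0.4281  0.2424  1.8536  0.6969  1.071  -0.2433] F [11.7 -6.5 -5.4] op0.352
tool z in h [ 0.5684 -0.014  -0.8226] y [-0.0025 -0.9999  0.0153]
time: 14.23
eef_pos: [0.664, -0.0186, 0.1351]
tcp_rot: [0.831, 0.471, 0.264, -0.137]
contact_force: [17.9, -6.8, -9.2]
opening: 0.353
t14.23 w [ 0.664  -0.0186  0.1351] h [-0.1214 -0.0567  0.1351] q [-0.4274  0.2366  1.8606  0.6985  1.0634 -0.2437] F [17.9 -6.8 -9.2] op0.353
tool z in h [ 0.5679 -0.0203 -0.8229] y [-0.0064 -0.9998  0.0203]
```

Force rises stiffly at y_h ≈ −0.057, so the hook is against its home stop. Back off, retract, and take the final look.

```bash
python3 -m jog '{"travel":[[6,-4,0],[0,0,0],[-9,-15,25],[-9,-15,25],[-9,-15,25]],"dr":[[0,0,0],[0,0,0],[0,0,0],[0,0,0],[0,0,0]],"jaw":[165,165,165,165,165]}'
python3 -m jog '{"travel":[[-9,-15,25],[-10,-17,25],[-15,-25,20],[-15,-25,20],[0,0,0]],"dr":[[0,0,0],[0,0,0],[0,0,0],[0,0,0],[0,0,0]],"jaw":[165,165,165,165,165]}'
python3 -c "
from h import *
rep()
b=read_camera('top')[:,:,::-1];a=read_camera('scene')[:,:,::-1]
cv2.imwrite('pics/top8.png',b);cv2.imwrite('pics/scene8.png',a)
a=cv2.resize(a[135:320,200:340],(420,555),interpolation=cv2.INTER_CUBIC)
b=cv2.resize(b[95:280,200:325],(375,555),interpolation=cv2.INTER_CUBIC)
cv2.imwrite('pics/c8.png',np.hstack([a,b]))"
```

```text
time: 14.65
eef_pos: [0.6357, -0.0618, 0.2093]
tcp_rot: [0.829, 0.474, 0.259, -0.148]
contact_force: [1.8, 0.1, 0.4]
opening: 0.352
time: 15.07
eef_pos: [0.5877, -0.1484, 0.3045]
tcp_rot: [0.829, 0.473, 0.261, -0.143]
contact_force: [0.2, 0.0, 1.9]
opening: 0.354
t15.07 w [ 0.5877 -0.1484  0.3045] h [-0.2719 -0.058   0.3045] q [-0.6883  0.0369  1.7595  0.6027  1.4614 -0.2581] F [0.2 0.  1.9] op0.354
tool z in h [ 0.5686 -0.0074 -0.8225] y [ 0.0025 -0.9999  0.0107]
```

View pics/c8.png

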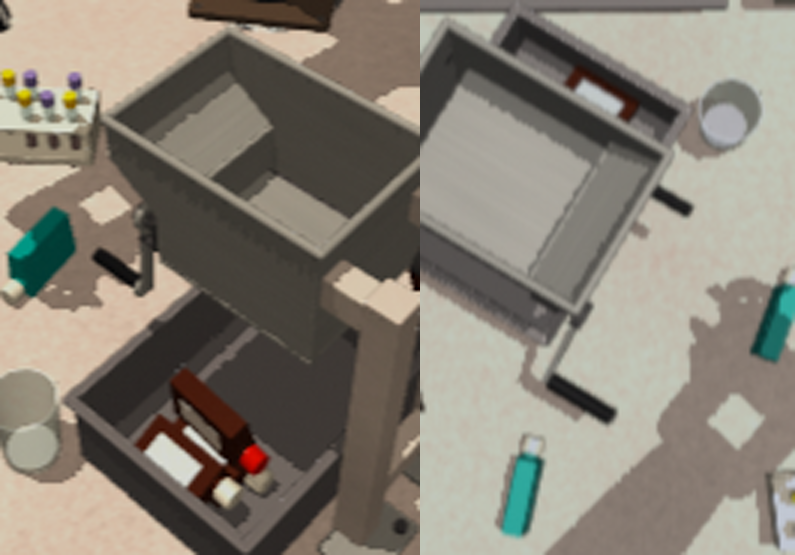

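The hook hangs home as at the start, the door is shut, and the three empties are in the bin. A quick pixel comparison with the first pictures, then hand in.

```bash
python3 -c "
from h import *
for n,boxes in {'top':{'hook':(145,172,276,296),'lever':(214,242,236,272)},'scene':{'hook':(212,236,228,250)}}.items():
  for k,(r0,r1,c0,c1) in boxes.items():
    for i in(0,8):
      g=cv2.imread(f'pics/{n}{i}.png',0)[r0:r1,c0:c1]; m=np.argwhere(g<50);print(n,k,i,len(m),m.mean(0)+[r0,c0])
rep();sign_off()"
```

```text
top hook 0 52 [158.9423 282.4808]
top hook 8 44 [159.8409 282.7273]
top lever 0 119 [227.4286 252.7479]
top lever 8 110 [227.3818 252.8636]
scene hook 0 80 [222.4375 239.7875]
scene hook 8 84 [222.8214 238.9286]
t15.17 w [ 0.5876 -0.145   0.3   ] h [-0.269  -0.0561  0.3   ] q [-0.6838  0.0398  1.7651  0.6038  1.4586 -0.2574] F [ 0.7 -0.2 -1.1] op0.354
tool z in h [ 0.5699 -0.001  -0.8217] y [ 0.0044 -1.      0.0043]
the job is handed in; nothing more can be done
```

I emptied the hopper and handed the job in at about 15 s; no verdict was reported. I swung the hook out to about 0.90 rad by triangulation, then lifted the lever to its upper stop so the three empties dropped into the bin. Then I pushed the lever down until the door was shut, and swung the hook back against its home stop.

**Final checks:**
- **Door and hook:** in the last pictures the lever sleeve is within about 0.1 px of where it started, and the hook grip within about 1 px.
- **Empties and bystanders:** all three empties are in the bin, and the bin, beaker, tube rack and look-alikes show no visible shift in the last crops. The glove box, jar, wash bottle and tip box were outside those crops and not compared.
- **Robot:** the arm is clear of everything, with the contact force about zero.

**What failed or disagreed:**
- **Missed grip:** the first grip on the lever closed on nothing. The fingers appeared to sit about 38 mm farther back than the stated tool point, and I had also corrected twice from a reading taken while the arm was moving. Going about 20 mm deeper and re-centring worked, and the lever had not moved.
- **Hook position:** the hook grip first measured about 8 mm to the right of its nominal place.
- **Forces:** they peaked at about 40 N through the fingers at the lever's upper stop and about 36 N at its lower stop.

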